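# Zero the seed counter: cover on, then hold its recessed button

### The job

On the seed counter, lower the loose aluminium cover over the two locating pins of the black bay until it rests flush, with its round opening above the red button; do not drop it, and let go of it. Then take the blue-handled stylus out of its wooden stand, reach its steel tip down through the opening in the cover and press the recessed red button fully down. Finish like that: keep the upright stylus gripped by its handle and the button held down, with the cover still flush; leave the dish, the jar and the cup where they are.

Things in the scene. Friction and masses are not known exactly. Their poses are not given: they have to be found in the camera images.
- counter: Beige seed counter, fixed to the table; origin on the table right below bay, same axes (z up, yellow sloped operator panel on the -x side, reaching to x = -190 mm). Casing 85 mm high, x -130 to +170, y -255 to +95 mm. Aluminium feed hopper, up to 135 mm above the table, x -20 to +135, y -225 to -145 mm.
- bay (a point): Middle of the counter's flat black bay face (105 x 145 mm, 110 mm above the table, 25 mm above the casing top), midway between its two steel pins; axes of the counter. Pins: 8 mm diameter, 16 mm tall (top 6 mm tapered), at y = +50 and -50 mm. A round 22 mm well at x = +32 mm, y = 0 holds the red button.
- button_top (a point): Centre of the top of the red push button (16 mm diameter) in the bay's well; unpressed it lies 12 mm below the bay face. Moves down with the button.
- button (a joint): Red button travel in m: 0 = up, 0.005 = fully down against a hard stop. Spring: starts to move at about 1.5 N, fully down at about 4.5 N; it comes up again when let go.
- cover: Loose aluminium cover, 105 (x) x 145 (y) x 8 (z) mm, 0.25 kg, flat on the table. Origin: centre of its underside. 11 mm holes for the pins at y = +50 and -50 mm, a 16 mm opening for the stylus at x = +32 mm, y = 0. An orange grip rib, 14 (x) x 46 (y) mm, rises at its middle to 44 mm above the underside. Fitted, its origin and axes match bay.
- cover_grip (a point): Point in the orange rib to grip (fingers closing along the cover's x), 33 mm above the cover's underside, on its centre axis.
- cover_hole (a point): Centre of the 16 mm stylus opening, at the cover's top face.
- stylus: Loose stylus, 135 mm long, 60 g nominal, standing upright in its stand. Origin: the end of its tip; z runs from the tip to the handle. Steel shank 8 mm diameter, 60 mm long (last 3 mm tapered to 5.6 mm); above it a round blue handle 18 mm diameter, 75 mm long.
- stylus_grip (a point): Point on the stylus axis in the blue handle, 100 mm above the tip.
- stand: Wooden stand for the stylus, fixed to the table: block 60 x 60 x 65 mm, origin at the centre of its underside, upright bore 11 mm wide and 62 mm deep at its centre. The stylus handle's lower end rests on the block's top, so the stylus tip is 5 mm above the table.
- dish: Bystander: shallow blue dish, 170 mm across, 20 mm high, origin at the centre of its underside.
- jar: Bystander: amber sample jar, 60 mm diameter, 90 mm high, origin at the centre of its underside.
- cup: Bystander: small white sample cup, 40 mm across, 30 mm high, standing on the counter's casing on the +x side of the bay; origin at the centre of its underside.
Mind the look-alikes: they are no part of the job. Of the things shaped like the cover, the aluminium one is meant.

How it is judged (in metres and radians):
On the way, in this order (a step that is already met when the one before it is completed fails the run):
1. the cover rests flush on the bay over both pins, its opening above the button, and is let go (z of cover in the frame of bay below 0.0025 m and horizontal distance between cover and bay below 0.004 m and horizontal distance between cover_hole and button_top below 0.005 m and angle between cover's own z axis and vertical below 0.03 rad and contact force between the fingers and cover below 0.1 N), for 0.2 s.
2. the stylus is lifted out of its stand in the fingers (z of stylus in the frame of stand above 0.07 m and contact force between the fingers and stylus above 1 N), for 0.1 s.
At the end, for the whole second after the job is handed in: Stylus upright (within 14 degrees), gripped by its handle, reaching through the cover and holding the button at least 4 of its 5 mm down (over 2 N); cover flush on the bay (2.5 mm in height, 4 mm sideways, opening within 5 mm of the button axis) (value of joint button above 0.004 m and contact force between stylus and counter above 2 N and horizontal distance between stylus and button_top below 0.009 m and z of stylus in the frame of bay below -0.012 m and angle between stylus's own z axis and vertical below 0.25 rad and contact force between the fingers and stylus above 2 N and distance between the grasp point and stylus_grip below 0.05 m and z of cover in the frame of bay below 0.0025 m and horizontal distance between cover and bay below 0.004 m and horizontal distance between cover_hole and button_top below 0.005 m and angle between cover's own z axis and vertical below 0.03 rad); the arm keeps its last pose, push and grip.
It fails at once if the cover is dropped onto the pins from above them (horizontal distance between cover and bay below 0.03 m and z of cover in the frame of bay above 0.022 m and contact force between the fingers and cover below 0.02 N).
It fails at once if the dish, the jar or the cup is moved more than 30 mm or tipped (distance of any of dish, jar, cup from where it was at the start of the episode above 0.03 m or angle between any of jar, cup, dish's own z axis and vertical above 0.5 rad).
It also fails if it takes over 64 s, if anything falls off the work surface, if the arm or the gripper's body presses on something with over 40 N, if the wrist force passes 120 N, or if a joint passes its speed limit or range.

### The arm

A 6-joint arm with a two-finger parallel gripper is mounted at the origin on the work surface. World frame = base frame: x ahead of the robot, y to its left, z up, the work surface at z = 0. Lengths are in mm, angles in rad, forces in N, time in s.
With the tool pointing down it reaches from about 275 to 725 mm from the base axis. Payload 5.6 kg.
Tool frame: the origin (TCP) lies at the very end of the fingers, on their centre line; the grasp point (between the pads) lies behind it (manip.grip_depth is the z of the grasp point in the tool frame, in mm); z points along the fingers, y is the line along which they close (so a half turn about z gives the same grasp; the last joint's range is limited). The gripper opens to 85 mm and grips with 20 to 120 N. Pads are 22 mm wide; open, the fingers measure 114 mm over their backs; the gripper's body (76 mm by 85 mm) begins 54 mm behind the grasp point. The pads swing forward as they close: fully open they stand 13 mm farther back than shut.
Start: joints at [-0.844, 0.255, 0.108, 0, -1.424, -0.285], TCP at [235.18, -497.175, 231.283] pointing down, gripper open.
Joint ranges: [-2.95, 2.95], [-1.21, 1.97], [-1.09, 1.5], [-2.87, 1.71], [-2.94, -0.07], [-3.05, 3.05]. Speed limits (rad/s): [2.57, 2.57, 3.14, 3.14, 3.14, 3.14].

### API

Orientations are given as a rotation vector (axis times angle).
In Python, from station import manip gives the robot as it stands.
- The arm moves only by the tool servo_tool, never from a script. Its argument "deltas" is a list of rows, each a list of 7 numbers: the turn, a rotation vector about the tool's x, y, z in rad, then the shift along the tool's x, y, z in mm, then the finger opening in mm, from 0 to 85.4. A call has 1 to 8 rows; each row shifts and turns the commanded pose from where the row before left it, along the tool's axes as they then stand; what a row does not reach is not made up. A row lasts 1/8 s, in which the tool goes at most 62.5 mm and 10.7 degrees, less where a joint would pass 70% of its speed; a pose out of reach is approached as far as the arm can. A call is refused whole if a number of a shift passes 62.5 or a number of a turn 0.188, either way. A call with a gripper value outside its range is refused whole. The fingers move at their own pace and stop on an object; "newtons" is the grip in N (left out, the last holds). Time passes only in rows, so rows that do not move let the fingers close. It gives the time, the measured TCP pose, the force, the opening and the grip force at its end, in the units of the state.
- manip.state(): the state, without advancing time (a new reading comes with each control period).
- manip.capture(name): name is "scene" or "top" or "wrist"; returns the picture (480x640x3 uint8, red, green, blue); there is no depth.
- manip.camera_params(name): a dict with "vertical_fov" (degrees; the focal length in pixels is half the picture's height over the tangent of half this angle, whatever the lens; pixels are square), "cx", "cy" (the principal point, pixels), "R" (3x3) and "t" (3): a world point X has camera coordinates R X + t. Camera axes: x right, y down, z forward; pixel columns grow to the right and rows downward; lengths in mm; the calibration is good to about 2 mm. A picture is of the moment at which its call begins: read the wrist's pose just before it. camera_params takes no time and is no camera call; for the wrist camera it gives the pose at the moment of the call.
- manip.close_job(): hands the job in; it is judged then, once.
The state is a dict: "t": time; "joint_pos": joint angles; "qd": joint speeds; "joint_efforts": joint torques, N m; "tool_pos": TCP position; "tool_rot": TCP orientation; "contact_force": force on the tool from outside, world axes, zero at the start; "torque": the same for the moment, N m; "grip_width": opening from 0.0 (shut) to 1.0 (fully open); "gripper_force": force on a finger pad.
Only numpy, scipy, OpenCV 4.12 (cv2) and the standard library are available. Lean on these libraries where they do the work, as an engineer would, in place of code of your own. Each camera call takes 0.05 s, during which the arm holds its last target. There are 200 camera calls.

## Working session

There is one attempt and no reset: what is moved stays moved. The work goes in short steps, Python scripts to look and compute and a tool call to move; the robot and the scene stay as the last step left them, time stands still between calls to the robot, and variables do not carry over. Pictures are saved under pics/ and viewed, at most 10 in all, crops included, and the job is handed in when it is done.

Besides the shell and the picture viewer there is one more tool, called after "Emit:" as a command line: name --pt "numbers of a row" for each row, then --argument value for the rest. servo_tool: Moves the arm, as the interface text tells. Its arguments: {"type":"object","properties":{"deltas":{"type":"array"},"newtons":{"type":"number"}},"required":["deltas"]}

```bash
mkdir -p pics; cat > h.py <<'E'
import numpy as np, cv2
from station import manip
from scipy.spatial.transform import Rotation as Ro
def cam(n):
    p=manip.camera_params(n); im=manip.capture(n); return im,p
def ray(p,u,v):
    f=240/np.tan(np.radians(p["vertical_fov"])/2)
    R=np.array(p["R"]);t=np.array(p["t"])
    return -R.T@t, R.T@np.array([(u-p["cx"])/f,(v-p["cy"])/f,1])
def onz(p,u,v,z):
    o,d=ray(p,u,v); return o+d*(z-o[2])/d[2]
def proj(p,X):
    f=240/np.tan(np.radians(p["vertical_fov"])/2)
    c=np.array(p["R"])@np.array(X)+np.array(p["t"]); return f*c[0]/c[2]+p["cx"],f*c[1]/c[2]+p["cy"]
def save(n,im): cv2.imwrite(n,im[:,:,::-1])
E
python3 - <<'E'
from h import *
import pickle
d={}
for n in("scene","top"):
    im,p=cam(n); d[n]=(im,p); save(f"pics/{n}0.png",im)
    o,_=ray(p,0,0); print(n,p["vertical_fov"],o.round(), np.round(p["R"],2).tolist())
pickle.dump(d,open("d0.pkl","wb"))
print(manip.state(), manip.grip_depth)
print(np.round(manip.camera_params("wrist")["R"],3),ray(manip.camera_params("wrist"),0,0)[0])
E
```

```text
scene 56.95140935069648 [1122. -148.  733.] [[0.48, 0.88, -0.01], [0.59, -0.33, -0.73], [-0.65, 0.34, -0.68]]
top 51.041487460104236 [ 363.  172. 1078.] [[0.02, -1.0, 0.01], [-0.99, -0.02, -0.17], [0.17, -0.01, -0.99]]
{'t': 0.1, 'joint_pos': array([-8.44387448e-01,  2.55653556e-01,  1.07115858e-01, -4.11071994e-04,
       -1.42391552e+00, -2.84561676e-01]), 'qd': array([-1.12074810e-03, -2.58964312e-03,  3.11379708e-03,  2.19447893e-03,
       -1.28333069e-03, -4.31978136e-05]), 'joint_efforts': array([-3.12473006e-03, -3.87603915e+01,  2.38473326e+01,  5.37785500e+00,
       -3.76670243e-03, -7.54583510e-06]), 'tool_pos': array([ 235.01328204, -496.75640654,  230.49885611]), 'tool_rot': array([ 6.88229131e-01, -3.06482180e+00, -2.58604579e-03]), 'contact_force': array([ 0.50035684, -0.32449064, -0.79647972]), 'torque': array([ 0.01278883,  0.04002145, -0.0112525 ]), 'gripper_force': 0.0, 'grip_width': 0.9998271695846714} -18.700000000000003
[[-0.428  0.904  0.001]
 [ 0.855  0.404  0.326]
 [ 0.294  0.141 -0.945]] [ 159.51443114 -534.05045853  373.0926161 ]
```

View pics/scene0.png

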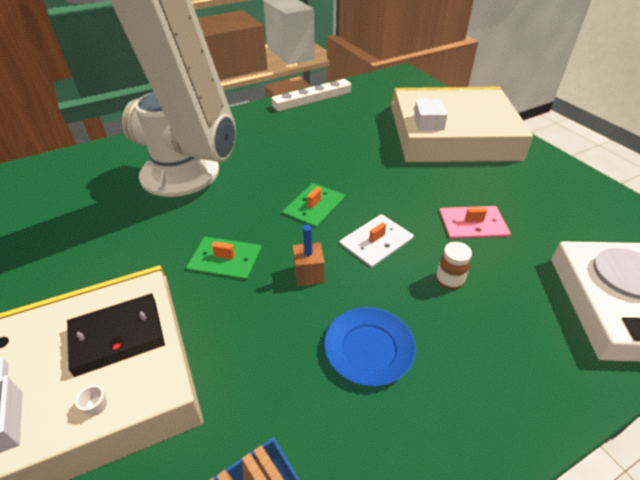

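View pics/top0.png

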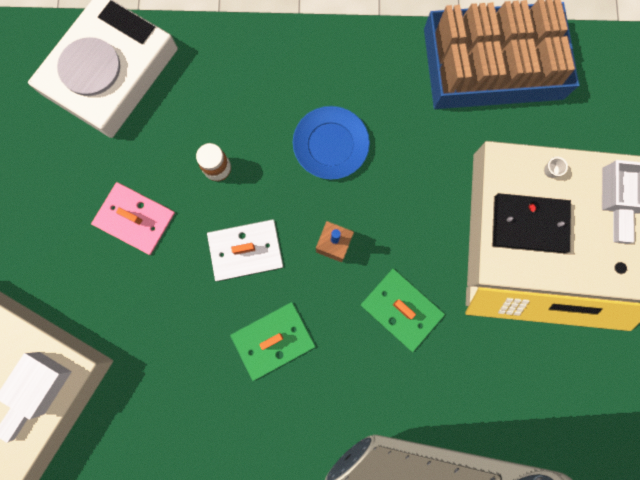

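The scene view shows the robot, the counter at lower left and the stylus stand near (308,262). In the top view, four cover shapes are visible: pink (133,217), silver-white (245,250), green (272,341) and green (402,309). The silver-white one fits "aluminium"; I'll confirm it in a crop. The bay is at (533,222), the stylus at (336,238), the dish at (331,143), the jar at (213,162) and the cup at (558,167).

```bash
cat > m.py <<'E'
from h import *
import pickle
d=pickle.load(open("d0.pkl","rb"))
im,p=d["top"]
a=cv2.resize(im[180:390,80:450],None,fx=2,fy=2,interpolation=cv2.INTER_CUBIC)
b=cv2.resize(im[140:300,465:640],None,fx=2,fy=2)
save("pics/crop.png",a)
print("white",im[262:268,225:235].mean((0,1)),"hopper",im[215:230,620:632].mean((0,1)),"scale",im[30:40,80:90].mean((0,1)))
hsv=cv2.cvtColor(im,cv2.COLOR_RGB2HSV)
def comp(mask,x0,y0,x1,y1):
    m=np.zeros(mask.shape,np.uint8); m[y0:y1,x0:x1]=mask[y0:y1,x0:x1].astype(np.uint8)
    c,_=cv2.findContours(m,cv2.RETR_EXTERNAL,cv2.CHAIN_APPROX_NONE)
    return max(c,key=cv2.contourArea)
S=hsv[...,1].astype(int);V=hsv[...,2].astype(int);H=hsv[...,0].astype(int)
def rect(c,z,name):
    P=np.array([onz(p,*q,z)[:2] for q in c[:,0].astype(float)],np.float32)
    r=cv2.minAreaRect(P); print(name,np.round(r[0],1),np.round(r[1],1),round(r[2],1)); return r
rect(comp((S<60)&(V>120),195,205,295,290),8,"cover")
rect(comp((H<15)&(S>150)&(V>120),220,235,265,265),44,"rib")
rect(comp((V<50),485,185,580,260),110,"bay")
c=comp((H<10)&(S>150)&(V>120),520,195,545,220); rect(c,98,"button")
rect(comp((H>100)&(H<130)&(S>120),320,222,350,250),140,"handle top")
rect(comp((H>5)&(H<20)&(S>90)&(V>60),305,212,362,270),65,"stand")
rect(comp((H>100)&(H<130)&(S>120),285,100,380,185),20,"dish")
# dark holes in cover, pins on bay
for nm,(x0,y0,x1,y1),mk,z in(("holes",(210,230,280,270),V<90,8),("pins",(500,205,570,235),V>90,120)):
    m=np.zeros(V.shape,np.uint8);m[y0:y1,x0:x1]=mk[y0:y1,x0:x1]
    n,l,s,ce=cv2.connectedComponentsWithStats(m)
    for i in range(1,n):
        if s[i,4]>4: print(nm,ce[i].round(1),s[i,4],onz(p,*ce[i],z).round(1))
E
python3 m.py
```

```text
white [249.01666667 244.38333333 243.36666667] hopper [247.46111111 242.35555556 241.11666667] scale [243.75 237.05 230.49]
cover [512.8 334.6] [109.  148.3] 12.8
rib [510.3 332.2] [15.3 44.5] 13.4
bay [ 561.8 -243.4] [148.3 104.3] 85.4
button [ 596.8 -251.3] [13.9 11.9] 43.4
handle top [523.2 143.4] [23.1 13.3] 0.8
stand [525.5 144.1] [60.6 66.9] 69.5
dish [754.9 152.3] [166.5 167.9] 1.2
holes [278.2 236.6] 18 [542.2 262.9   8. ]
holes [240.9 234.9] 9 [544.4 343.3   8. ]
pins [532.1 207.8] 43 [ 590.  -241.9  120. ]
pins [509.4 218.7] 24 [ 567.2 -196.3  120. ]
pins [560.6 223.4] 29 [ 559.7 -295.9  120. ]
```

View pics/crop.png

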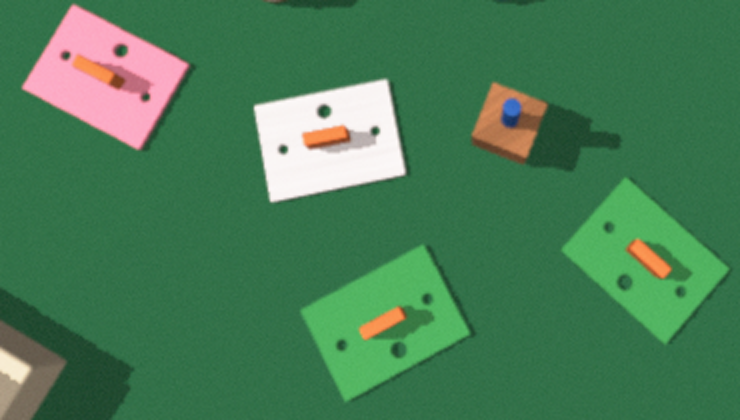

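The crop shows pink, silver-white brushed, and two green plates. The silver-white one, at top-view pixel (245,250), matches the aluminium hopper's colour, so it is the cover. Next I go above it.

```bash
cat >> h.py <<'E'
def plan(xyz,yaw,n,op,frm=None):
    """rows from measured pose to TCP xyz, tool y-axis heading yaw deg, pointing down"""
    s=manip.state(); P=np.array(s["tool_pos"]); R=Ro.from_rotvec(s["tool_rot"])
    a=np.radians(yaw); y=np.array([np.cos(a),np.sin(a),0]); z=np.array([0,0,-1.]); x=np.cross(y,z)
    T=Ro.from_matrix(np.c_[x,y,z]); w=(R.inv()*T).as_rotvec()/n; d=(np.array(xyz)-P)/n
    print("TCP",P.round(1),"total turn",(w*n).round(3),"heading",round(np.degrees(np.arctan2(*R.as_matrix()[1::-1,1])),1))
    for i in range(n):
        print([float(v) for v in np.r_[w.round(3),R.inv().apply(d).round(1),op]]); R=R*Ro.from_rotvec(w)
E
python3 -c "
from h import *
plan((511.5,333,180),192.8,16,85)"
```

```text
TCP [ 235.  -496.8  230.5] total turn [ 1.000e-03  1.000e-03 -1.352e+00] heading 115.3
[0.0, 0.0, -0.085, -37.8, 39.5, 3.2, 85.0]
[0.0, 0.0, -0.085, -41.0, 36.2, 3.2, 85.0]
[0.0, 0.0, -0.085, -43.9, 32.6, 3.2, 85.0]
[0.0, 0.0, -0.085, -46.5, 28.7, 3.2, 85.0]
[0.0, 0.0, -0.085, -48.8, 24.7, 3.2, 85.0]
[0.0, 0.0, -0.085, -50.7, 20.5, 3.2, 85.0]
[0.0, 0.0, -0.085, -52.2, 16.2, 3.2, 85.0]
[0.0, 0.0, -0.085, -53.4, 11.7, 3.2, 85.0]
[0.0, 0.0, -0.085, -54.2, 7.1, 3.2, 85.0]
[0.0, 0.0, -0.085, -54.6, 2.5, 3.2, 85.0]
[0.0, 0.0, -0.085, -54.6, -2.1, 3.2, 85.0]
[0.0, 0.0, -0.085, -54.3, -6.7, 3.2, 85.0]
[0.0, 0.0, -0.085, -53.5, -11.2, 3.2, 85.0]
[0.0, 0.0, -0.085, -52.4, -15.7, 3.2, 85.0]
[0.0, 0.0, -0.085, -50.8, -20.1, 3.2, 85.0]
[0.0, 0.0, -0.085, -49.0, -24.3, 3.2, 85.0]
```

Emit:
servo_tool --pt "0 0 -0.085 -38 39.5 3 85" --pt "0 0 -0.085 -41 36 3 85" --pt "0 0 -0.085 -44 32.5 3 85" --pt "0 0 -0.085 -46.5 28.5 3 85" --pt "0 0 -0.085 -49 24.5 3 85" --pt "0 0 -0.085 -50.5 20.5 3 85" --pt "0 0 -0.085 -52 16 3 85" --pt "0 0 -0.085 -53.5 11.5 3 85"

```text
t: 1.1
tool_pos: [373.7, -80.9, 207.1]
tool_rot: [-1.675, 2.658, 0.0]
contact_force: [0.5, -1.0, 0.5]
grip_width: 0.993
gripper_force: 0.0
```

Emit:
servo_tool --pt "0 0 -0.085 -54 7 3 85" --pt "0 0 -0.085 -54.5 2.5 3 85" --pt "0 0 -0.085 -54.5 -2 3 85" --pt "0 0 -0.085 -54 -6.5 3 85" --pt "0 0 -0.085 -53.5 -11 3 85" --pt "0 0 -0.085 -52.5 -15.5 3 85" --pt "0 0 -0.085 -51 -20 3 85" --pt "0 0 -0.085 -49 -24 3 85"

```text
t: 2.1
tool_pos: [508.8, 334.2, 182.7]
tool_rot: [2.465, -1.946, -0.0]
contact_force: [0.7, -0.3, 1.5]
grip_width: 0.997
gripper_force: 0.0
```

Emit:
servo_tool --pt "0 0 0 0 0 0 85" --pt "0 0 0 0 0 0 85"

```text
t: 2.35
tool_pos: [508.3, 332.3, 182.6]
tool_rot: [2.461, -1.95, -0.0]
contact_force: [-0.7, 0.3, 1.0]
grip_width: 0.994
gripper_force: 0.0
```

```bash
python3 - <<'E'
from h import *
import pickle
im,p=cam("wrist"); save("pics/w1.png",im); pickle.dump((im,p),open("w1.pkl","wb"))
print(proj(p,(511.5,333,44)))
plan((511.5,333,60),192.8,3,85)
E
```

```text
(np.float64(316.8345457723256), np.float64(230.0572404805571))
TCP [508.4 331.9 183.2] total turn [ 0.    -0.     0.007] heading -166.8
[0.0, -0.0, 0.002, -0.1, -1.1, 41.1, 85.0]
[0.0, -0.0, 0.002, -0.1, -1.1, 41.1, 85.0]
[0.0, -0.0, 0.002, -0.1, -1.1, 41.1, 85.0]
```

View pics/w1.png

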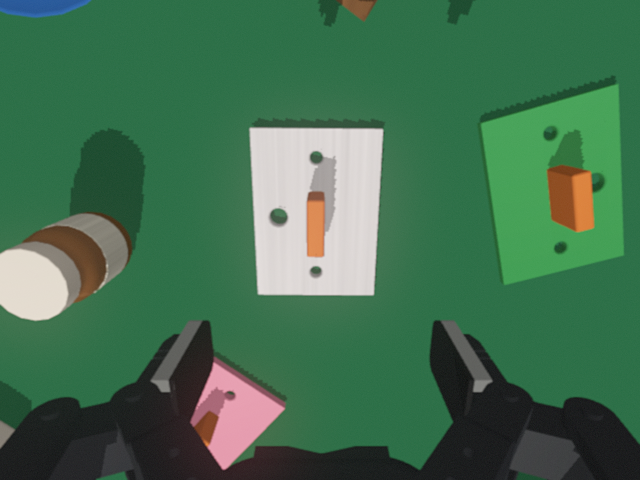

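The wrist picture shows the brushed aluminium cover with holes at (316,157) and (315,271), the opening at (278,216) and the rib at (316,225). The jar is at the left and clear of the fingers.

```bash
python3 - <<'E'
from h import *
import pickle
im,p=pickle.load(open("w1.pkl","rb"))
hsv=cv2.cvtColor(im,cv2.COLOR_RGB2HSV); H,S,V=[hsv[...,i].astype(int) for i in range(3)]
m=np.zeros(H.shape,np.uint8); m[180:270,295:340]=((H<15)&(S>150))[180:270,295:340]
c,_=cv2.findContours(m,cv2.RETR_EXTERNAL,cv2.CHAIN_APPROX_NONE); c=max(c,key=cv2.contourArea)
m2=np.zeros(H.shape,np.uint8); m2[120:300,240:395]=((S<60)&(V>60))[120:300,240:395]
c2,_=cv2.findContours(m2,cv2.RETR_EXTERNAL,cv2.CHAIN_APPROX_NONE); c2=max(c2,key=cv2.contourArea)
for n,cc,z in(("rib",c,44),("cover",c2,8)):
    P=np.array([onz(p,*q,z)[:2] for q in cc[:,0].astype(float)],np.float32); print(n,cv2.minAreaRect(P))
for uv in((316,157),(315,271),(278,216)): print(onz(p,*uv,8).round(1))
im,p=pickle.load(open("d0.pkl","rb"))["top"]; print("jar",onz(p,211,156,90),"cup",onz(p,558,167,115))
E
```

```text
rib ((512.8423461914062, 331.821044921875), (11.363268852233887, 43.604530334472656), 12.616299629211426)
cover ((513.09326171875, 332.7392883300781), (107.24952697753906, 147.1624755859375), 12.90139389038086)
[524.  283.8   8. ]
[502.4 381.2   8. ]
[544.3 339.1   8. ]
jar [692.88260572 398.56460105  90.        ] cup [ 675.79768119 -300.52252446  115.        ]
```

Emit:
servo_tool --pt "0 0 0.004 0.2 -2.4 40 85" --pt "0 0 0.004 0.2 -2.4 40 85" --pt "0 0 0 0 0 40 60" --pt "0 0 0 0 0 28 40" --pt "0 0 0 0 0 14 40" --pt "0 0 0 0 0 6.5 40" --pt "0 0 0 0 0 0 40"

```text
t: 3.28
tool_pos: [513.8, 333.3, 15.6]
tool_rot: [-2.454, 1.96, -0.0]
contact_force: [0.1, -0.8, 1.2]
grip_width: 0.469
gripper_force: 0.0
```

Emit:
servo_tool --pt "0 0 0 0 0 0 20" --pt "0 0 0 0 0 0 8" --pt "0 0 0 0 0 0 5" --pt "0 0 0 0 0 0 5" --pt "0 0 0 0 0 0 5" --pt "0 0 0 0 0 0 5" --newtons 60

```text
t: 4.03
tool_pos: [513.9, 333.8, 16.0]
tool_rot: [-2.454, 1.959, -0.001]
contact_force: [-1.9, 0.0, 6.7]
grip_width: 0.15
gripper_force: 61.3
```

Gripped firmly. I lift it and work out a look pose where both pins are visible past the held cover.

Emit:
servo_tool --pt "0 0 0 0 0 -3 5" --pt "0 0 0 0 0 -15 5" --pt "0 0 0 0 0 -40 5" --pt "0 0 0 0 0 -55 5" --pt "0 0 0 0 0 -55 5" --pt "0 0 0 0 0 -50 5" --pt "0 0 0 0 0 -30 5" --pt "0 0 0 0 0 0 5"

```text
t: 5.03
tool_pos: [514.3, 333.8, 266.6]
tool_rot: [-2.45, 1.957, -0.002]
contact_force: [-0.0, -0.2, -2.7]
grip_width: 0.154
gripper_force: 60.4
```

```bash
python3 - <<'E'
from h import *
p=manip.camera_params("wrist"); s=manip.state()
f=240/np.tan(np.radians(p["vertical_fov"])/2); print("fov",p["vertical_fov"],f)
T=Ro.from_rotvec(s["tool_rot"]).as_matrix(); Rc=np.array(p["R"])@T; tc=np.array(p["R"])@s["tool_pos"]+p["t"]
pj=lambda X:(lambda c:(f*c[:2]/c[2]+[p["cx"],p["cy"]]).round())(Rc@np.array(X)+tc)
print("cover edge",pj((72.5,0,-10)),pj((72.5,52,-10)))
for z in(260,330):
  for off in(90,120,140,160): print(z,off,pj((off-50,0,z-126)),pj((off-50,0,z-110)),pj((off+50,0,z-126)))
plan((563.5,-126,260),175.5,10,5)
E
```

```text
fov 63.853450818715935 385.1755352687955
cover edge [321. 152.] [476. 152.]
260 90 [321. 178.] [321. 175.] [321.  20.]
260 120 [321. 135.] [321. 134.] [321. -36.]
260 140 [321. 104.] [321. 105.] [321. -76.]
260 160 [321.  72.] [321.  74.] [ 322. -118.]
330 90 [321. 166.] [321. 163.] [321.  40.]
330 120 [321. 130.] [321. 130.] [321.  -3.]
330 140 [321. 106.] [321. 106.] [321. -34.]
330 160 [321.  80.] [321.  82.] [321. -65.]
TCP [514.3 333.8 266.6] total turn [-0.005  0.004  0.301] heading -167.2
[-0.001, 0.0, 0.03, 45.9, 5.4, 0.5, 5.0]
[-0.001, 0.0, 0.03, 46.1, 4.0, 0.5, 5.0]
[-0.001, 0.0, 0.03, 46.2, 2.6, 0.5, 5.0]
[-0.001, 0.0, 0.03, 46.2, 1.2, 0.5, 5.0]
[-0.001, 0.0, 0.03, 46.2, -0.2, 0.6, 5.0]
[-0.001, 0.0, 0.03, 46.2, -1.6, 0.6, 5.0]
[-0.001, 0.0, 0.03, 46.1, -3.0, 0.6, 5.0]
[-0.001, 0.0, 0.03, 46.0, -4.4, 0.6, 5.0]
[-0.001, 0.0, 0.03, 45.9, -5.8, 0.6, 5.0]
[-0.001, 0.0, 0.03, 45.7, -7.1, 0.6, 5.0]
```

Emit:
servo_tool --pt "0 0 0.03 45 4.5 -8 5" --pt "0 0 0.03 46 3 -8 5" --pt "0 0 0.03 46 1.7 -8 5" --pt "0 0 0.03 46 0.4 -8 5" --pt "0 0 0.03 46 -1 -8 5" --pt "0 0 0.03 46 -2.4 -8 5" --pt "0 0 0.03 46 -3.8 -8 5" --pt "0 0 0.03 46 -5.2 -8 5"

```text
t: 6.02
tool_pos: [558.8, -33.1, 326.0]
tool_rot: [2.201, -2.24, -0.003]
contact_force: [1.1, 0.6, -2.3]
grip_width: 0.151
gripper_force: 60.2
```

Emit:
servo_tool --pt "0 0 0.03 46 -6.6 -8 5" --pt "0 0 0.03 46 -8 -8 5" --pt "0 0 0 15 0 -4 5" --pt "0 0 0 0 0 0 5" --pt "0 0 0 0 0 0 5" --pt "0 0 0 0 0 0 5"

```text
t: 6.78
tool_pos: [569.8, -137.9, 346.6]
tool_rot: [2.136, -2.303, -0.001]
contact_force: [-0.2, -0.1, -2.4]
grip_width: 0.156
gripper_force: 60.1
```

```bash
python3 - <<'E'
from h import *
import pickle
s=manip.state(); im,p=cam("wrist"); save("pics/w2.png",im); pickle.dump((im,p,s),open("w2.pkl","wb"))
for X in((563.4+3.9,-196.3,126),(559.7,-296,126)): print(proj(p,X))
plan((563.5,-246,260),175.5,4,5)
E
```

```text
(np.float64(319.6090748855164), np.float64(142.61621543749584))
(np.float64(319.5907976686472), np.float64(18.286260386558297))
TCP [ 569.9 -138.   346.7] total turn [0.    0.    0.003] heading 175.7
[0.0, 0.0, 0.001, 27.0, -0.5, 21.7, 5.0]
[0.0, 0.0, 0.001, 27.0, -0.5, 21.7, 5.0]
[0.0, 0.0, 0.001, 27.0, -0.5, 21.7, 5.0]
[0.0, 0.0, 0.001, 27.0, -0.5, 21.7, 5.0]
```

View pics/w2.png

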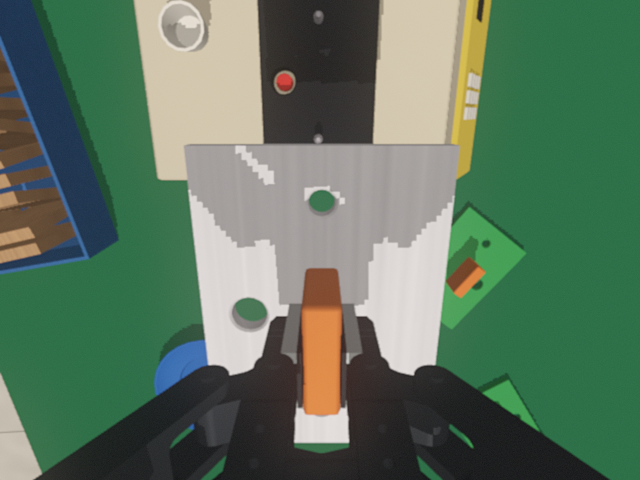

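The picture shows pins at (318,17) and (318,139), the button at (285,82), and the held cover with its near pin hole at (322,202) and opening at (249,312).

```bash
python3 - <<'E'
from h import *
import pickle
im,p,s=pickle.load(open("w2.pkl","rb"))
g=cv2.cvtColor(im,cv2.COLOR_RGB2GRAY); hsv=cv2.cvtColor(im,cv2.COLOR_RGB2HSV); H,S,V=[hsv[...,i].astype(int) for i in range(3)]
def cc(mk,x0,y0,x1,y1):
    n,l,st,ce=cv2.connectedComponentsWithStats(mk[y0:y1,x0:x1].astype(np.uint8)); i=1+np.argmax(st[1:,4]); 
    x,y,w,h,a=st[i]; print(a,(x+x0,y+y0,w,h),(ce[i]+[x0,y0]).round(1)); return ce[i]+[x0,y0],(x+x0+w/2-.5,y+y0+h/2-.5)
A,_=cc(g>90,305,5,332,32); B,_=cc(g>90,305,125,332,144); Bt,_=cc((H<10)&(S>150)&(V>90),270,68,300,98)
R=Ro.from_rotvec(s["tool_rot"]).as_matrix(); P=s["tool_pos"]
pA,pB,pb=onz(p,*A,126),onz(p,*B,126),onz(p,*Bt,98); print("pins",pA,pB,(pA+pB)/2,"len",np.linalg.norm(pA-pB),"yaw",np.degrees(np.arctan2(*(pB-pA)[1::-1]))-90); print("button",pb)
hole,hb=cc((H>50)&(H<90)&(S>100),305,185,342,215); op,ob=cc((H>50)&(H<90)&(S>100),228,295,270,330)
for n,u in(("pinhole",hole),("pinhole box",hb),("open",op),("openbox",ob)):
    X=onz(p,*u,P[2]-8); print(n,(R.T@(X-P)).round(1))
m=((S<60)&(V>100)).astype(np.uint8); m[:144]=0
# plate side edges in tool frame
for r in(180,230,280,330):
    c=np.where(m[r,180:470])[0]; print(r,[(R.T@(onz(p,u+180,r,P[2]-8)-P)).round(1)[:2].tolist() for u in(c[0]-.5,c[-1]+.5)])
E
```

```text
46 (np.int32(315), np.int32(11), np.int32(8), np.int32(8)) [318.6  14.1]
68 (np.int32(314), np.int32(134), np.int32(9), np.int32(10)) [317.8 138.9]
207 (np.int32(277), np.int32(74), np.int32(16), np.int32(17)) [284.3  81.8]
pins [ 560.29505844 -299.10875691  126.        ] [ 568.68668937 -199.68604681  126.        ] [ 564.49087391 -249.39740186  126.        ] len 99.77622338440176 yaw -4.82453299414027
button [ 596.39983035 -251.8789189    98.        ]
373 (np.int32(310), np.int32(191), np.int32(24), np.int32(20)) [321.3 200.5]
36 (np.int32(236), np.int32(299), np.int32(28), np.int32(9)) [249.8 301.6]
pinhole [51.7 -0.3  8. ]
pinhole box [51.7 -0.3  8. ]
open [  6.8 -31.5   8. ]
openbox [  6.2 -31.6   8. ]
180 [[59.9, -55.8], [59.9, 52.5]]
230 [[39.4, -53.3], [39.5, 52.4]]
280 [[17.1, -53.2], [17.2, 52.7]]
330 [[-7.3, -53.5], [-7.3, 52.6]]
```

```bash
python3 -c "
from h import *
plan((564.3,-247.8,165),175.3,8,5)"
```

```text
TCP [ 569.9 -138.   346.7] total turn [0.    0.    0.007] heading 175.7
[0.0, 0.0, 0.001, 13.7, -0.3, 22.7, 5.0]
[0.0, 0.0, 0.001, 13.7, -0.4, 22.7, 5.0]
[0.0, 0.0, 0.001, 13.7, -0.4, 22.7, 5.0]
[0.0, 0.0, 0.001, 13.7, -0.4, 22.7, 5.0]
[0.0, 0.0, 0.001, 13.7, -0.4, 22.7, 5.0]
[0.0, 0.0, 0.001, 13.7, -0.4, 22.7, 5.0]
[0.0, 0.0, 0.001, 13.7, -0.4, 22.7, 5.0]
[0.0, 0.0, 0.001, 13.7, -0.4, 22.7, 5.0]
```

Emit:
servo_tool --pt "0 0 0.001 16 -0.4 23 5" --pt "0 0 0.001 16 -0.4 23 5" --pt "0 0 0.001 16 -0.4 23 5" --pt "0 0 0.001 16 -0.4 23 5" --pt "0 0 0.001 16 -0.4 23 5" --pt "0 0 0.001 16 -0.4 23 5" --pt "0 0 0.001 13.6 -0.4 23 5" --pt "0 0 0 0 0 12 5"

```text
t: 7.82
tool_pos: [563.3, -248.4, 172.2]
tool_rot: [2.125, -2.312, -0.003]
contact_force: [0.3, 0.9, -1.4]
grip_width: 0.151
gripper_force: 60.2
```

Emit:
servo_tool --pt "0 0 0 0 0 5 5" --pt "0 0 0 0 0 4 5" --pt "0 0 0 0 0 0 5" --pt "0 0 0 0 0 0 5"

```text
t: 8.32
tool_pos: [564.3, -248.4, 165.5]
tool_rot: [-2.126, 2.312, -0.002]
contact_force: [0.0, 0.1, -1.5]
grip_width: 0.154
gripper_force: 60.2
```

```bash
python3 - <<'E'
from h import *
import pickle
s=manip.state(); im,p=cam("wrist"); pickle.dump((im,p,s),open("w3.pkl","wb"))
save("pics/w3.png",cv2.resize(im[140:340,220:400],None,fx=3,fy=3))
plan((564.3,-247.8,146),175.3,2,5)
E
```

```text
TCP [ 564.2 -248.5  165.4] total turn [-0.001 -0.    -0.002] heading 175.2
[-0.001, -0.0, -0.001, -0.4, 0.0, 9.7, 5.0]
[-0.001, -0.0, -0.001, -0.4, 0.0, 9.7, 5.0]
```

View pics/w3.png

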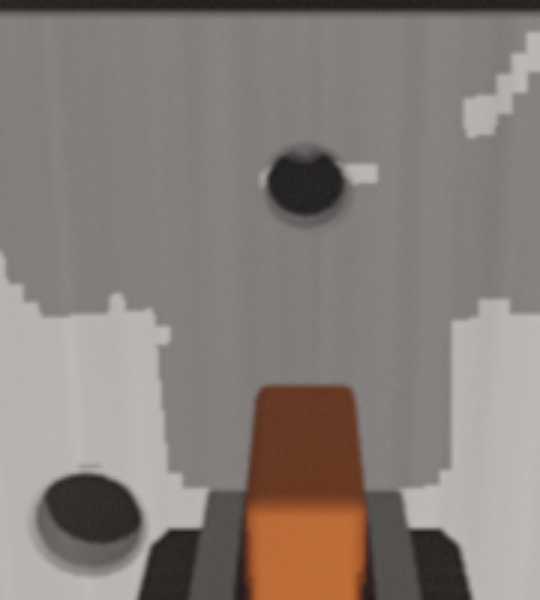

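The crop shows the pin's tip through the upper part of the pin hole at crop (305,153), i.e. image (321.7,191), laterally centred. I check this against the prediction.

```bash
python3 - <<'E'
from h import *
import pickle
im,p,s=pickle.load(open("w3.pkl","rb"))
R=Ro.from_rotvec(s["tool_rot"]).as_matrix(); P=s["tool_pos"]
print("pin A est",proj(p,(560.3,-299.1,126)),"top rim of pin far/near:",proj(p,(560.3,-303.1,120)),proj(p,(560.3,-297,126)))
for c in(50.5,51.5,52.5): print(c,"rim top",proj(p,P+R@np.array([c,-.3,8])),"bottom",proj(p,P+R@np.array([c,-.3,16])),"pin if centred",proj(p,P+R@np.array([c,-.3,P[2]-126])))
g=cv2.cvtColor(im,cv2.COLOR_RGB2GRAY); print(g[184:216,321],g[191,305:338])
E
```

```text
pin A est (np.float64(321.59895300176606), np.float64(187.99495411245664)) top rim of pin far/near: (np.float64(320.92997455902645), np.float64(177.57098923599506)) (np.float64(321.96281684024666), np.float64(192.34615342500703))
50.5 rim top (np.float64(321.43239430686396), np.float64(203.5114169877533)) bottom (np.float64(321.4351804014317), np.float64(199.20956936195392)) pin if centred (np.float64(321.4420267152682), np.float64(188.63857178583845))
51.5 rim top (np.float64(321.43396567581937), np.float64(201.04940938373727)) bottom (np.float64(321.4366835200526), np.float64(196.8546239315639)) pin if centred (np.float64(321.44335982381403), np.float64(186.55025786339226))
52.5 rim top (np.float64(321.4355437253995), np.float64(198.57693463392573)) bottom (np.float64(321.43819272805916), np.float64(194.4901382218224)) pin if centred (np.float64(321.44469767730294), np.float64(184.45451098987786))
[129 127 128 120 106 102  98  91  73  63  43  37  39  38  38  35  41  37
  39  35  37  35  38  37  34  34  39  56  87  97  98 102] [126 127 127 128 128 123 116 108 100  90  77  70  70  76  80  89  91  91
  80  74  71  67  61  69  85  97 108 117 124 126 126 127 126]
```

Emit:
servo_tool --pt "0 0 0 -0.7 0 8 5" --pt "0 0 0 0 0 8 5" --pt "0 0 0 0 0 4 5" --pt "0 0 0 0 0 3 5" --pt "0 0 0 0 0 3 5" --pt "0 0 0 0 0 3 5" --pt "0 0 0 0 0 0 5"

```text
t: 9.25
tool_pos: [563.8, -247.8, 135.5]
tool_rot: [2.126, -2.313, -0.001]
contact_force: [-0.1, -0.1, -2.7]
grip_width: 0.15
gripper_force: 60.2
```

Emit:
servo_tool --pt "0 0 0 0 0 2 5" --pt "0 0 0 0 0 2 5" --pt "0 0 0 0 0 2 5" --pt "0 0 0 0 0 1.5 5" --pt "0 0 0 0 0 0 5"

```text
t: 9.88
tool_pos: [563.9, -247.9, 128.1]
tool_rot: [2.126, -2.313, -0.0]
contact_force: [0.4, -0.1, -2.9]
grip_width: 0.15
gripper_force: 60.2
```

Emit:
servo_tool --pt "0 0 0 0 0 1 5" --pt "0 0 0 0 0 1 5" --pt "0 0 0 0 0 0.5 5" --pt "0 0 0 0 0 0 5"

```text
t: 10.38
tool_pos: [564.0, -247.9, 126.0]
tool_rot: [-2.126, 2.313, -0.0]
contact_force: [-1.1, 1.3, 0.1]
grip_width: 0.154
gripper_force: 60.5
```

Emit:
servo_tool --pt "0 0 0 0 0 0.5 5" --pt "0 0 0 0 0 0.5 5" --pt "0 0 0 0 0 0 5"

```text
t: 10.75
tool_pos: [564.0, -247.9, 126.0]
tool_rot: [-2.126, 2.312, -0.001]
contact_force: [-3.3, 3.2, 6.5]
grip_width: 0.154
gripper_force: 61.4
```

Seated on the bay. I release and rise.

Emit:
servo_tool --pt "0 0 0 0 0 0 18" --pt "0 0 0 0 0 0 24" --pt "0 0 0 0 0 0 34" --pt "0 0 0 0 0 0 40" --pt "0 0 0 0 0 0 40"

```text
t: 11.38
tool_pos: [564.0, -247.9, 124.7]
tool_rot: [2.126, -2.313, -0.0]
contact_force: [-0.9, -0.7, -0.3]
grip_width: 0.47
gripper_force: 0.0
```

Emit:
servo_tool --pt "0 0 0 0 0 -10 40" --pt "0 0 0 0 0 -30 40" --pt "0 0 0 0 0 -45 40" --pt "0 0 0 0 0 -50 40" --pt "0 0 0 0 0 -20 40" --pt "0 0 0 0 0 0 40" --pt "0 0 0 0 0 0 40"

```text
t: 12.25
tool_pos: [563.6, -247.6, 278.8]
tool_rot: [2.126, -2.312, -0.002]
contact_force: [-0.5, 0.5, -0.0]
grip_width: 0.468
gripper_force: 0.0
```

```bash
python3 - <<'E'
from h import *
import pickle
s=manip.state(); im,p=cam("wrist"); save("pics/w4.png",im); pickle.dump((im,p,s),open("w4.pkl","wb"))
plan((523.3,143.5,281),193,9,60)
E
```

```text
TCP [ 563.5 -247.6  278.5] total turn [ 0.002  0.001 -0.311] heading 175.2
[0.0, 0.0, -0.035, -42.9, 8.1, -0.2, 60.0]
[0.0, 0.0, -0.035, -43.2, 6.6, -0.2, 60.0]
[0.0, 0.0, -0.035, -43.4, 5.1, -0.2, 60.0]
[0.0, 0.0, -0.035, -43.5, 3.6, -0.3, 60.0]
[0.0, 0.0, -0.035, -43.6, 2.1, -0.3, 60.0]
[0.0, 0.0, -0.035, -43.7, 0.6, -0.3, 60.0]
[0.0, 0.0, -0.035, -43.7, -0.9, -0.3, 60.0]
[0.0, 0.0, -0.035, -43.6, -2.4, -0.3, 60.0]
[0.0, 0.0, -0.035, -43.5, -3.9, -0.3, 60.0]
```

View pics/w4.png

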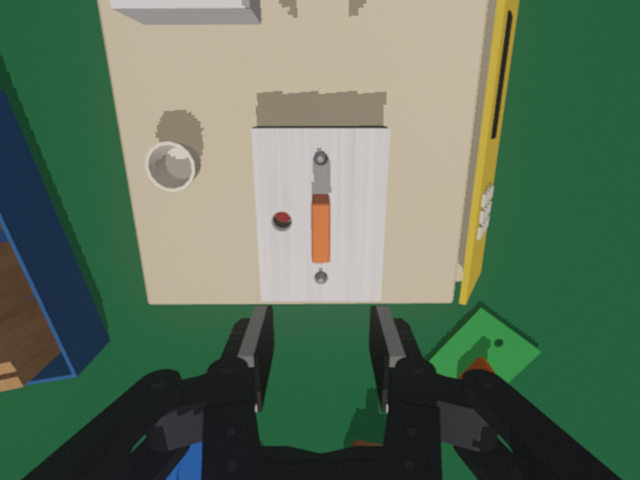

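The cover is seated with both pins through at (320,158) and (320,277), and the red button is visible through the opening at (282,219). The cup has not moved. Now to the stylus.

Emit:
servo_tool --pt "0 0 -0.035 -43 8 0 60" --pt "0 0 -0.035 -43 6.5 0 60" --pt "0 0 -0.035 -43.5 5 0 60" --pt "0 0 -0.035 -43.5 3.5 0 60" --pt "0 0 -0.035 -43.5 2 0 60" --pt "0 0 -0.035 -43.5 0.5 0 60" --pt "0 0 -0.035 -43.5 -1 0 60" --pt "0 0 -0.035 -43.5 -2.5 0 60"

```text
t: 13.3
tool_pos: [527.8, 100.3, 278.7]
tool_rot: [2.428, -1.991, -0.001]
contact_force: [1.2, -0.0, 0.1]
grip_width: 0.704
gripper_force: 0.0
```

Emit:
servo_tool --pt "0 0 -0.035 -43.5 -4 10 60" --pt "0 0 0 0 0 15 60" --pt "0 0 0 0 0 10 60" --pt "0 0 0 0 0 0 60" --pt "0 0 0 0 0 0 60"

```text
t: 13.92
tool_pos: [524.4, 141.7, 245.3]
tool_rot: [-2.461, 1.952, -0.001]
contact_force: [0.7, -0.2, -0.2]
grip_width: 0.702
gripper_force: 0.0
```

```bash
python3 - <<'E'
from h import *
import pickle
im,p,s=pickle.load(open("w4.pkl","rb"))
hsv=cv2.cvtColor(im,cv2.COLOR_RGB2HSV); H,S,V=[hsv[...,i].astype(int) for i in range(3)]
m=np.zeros(H.shape,np.uint8); b=(V<170)|(S>60); m[205:234,267:298]=b[205:234,267:298]
c,_=cv2.findContours(m,cv2.RETR_EXTERNAL,cv2.CHAIN_APPROX_NONE); c=max(c,key=cv2.contourArea)
P=np.array([onz(p,*q,118)[:2] for q in c[:,0].astype(float)],np.float32); print("opening",cv2.minEnclosingCircle(P),P.mean(0))
im,p=cam("wrist"); s=manip.state(); save("pics/w5.png",im)
hsv=cv2.cvtColor(im,cv2.COLOR_RGB2HSV); H,S,V=[hsv[...,i].astype(int) for i in range(3)]
m=((H>105)&(H<130)&(S>120)&(V>60)).astype(np.uint8); q=np.array(proj(p,(523.3,143.5,140))); print(q,s["tool_pos"])
n,l,st,ce=cv2.connectedComponentsWithStats(m)
for i in range(1,n):
    if st[i,4]>60: print(st[i],ce[i].round())
print(manip.state()["t"])
E
```

```text
opening ((596.2379760742188, -251.0332489013672), 8.228235244750977) [ 596.25836 -251.11674]
[322.32764169 246.95162094] [524.431012   141.90484292 245.41730753]
[    0    62   170   182 21700] [ 84. 159.]
[303 206  24  47 877] [315. 230.]
13.975
```

View pics/w5.png

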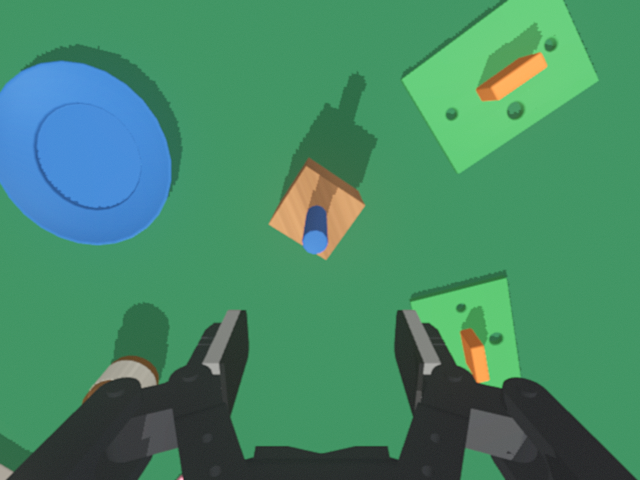

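The handle top disc is at (315,242), the stand's top face around (318,212), and the dish is well to the left.

```bash
python3 - <<'E'
from h import *
p=manip.camera_params("wrist")
print(onz(p,315,241.5,140).round(1),onz(p,327.5,241.5,140).round(1), onz(p,316,208,65))
x=onz(p,315,241.5,140); plan((x[0],x[1],86.5),193,5,60)
E
```

```text
[529.1 141.1 140. ] [520.9 139.1 140. ] [530.68063752 136.11645855  65.        ]
TCP [524.4 141.9 245.4] total turn [-0.001  0.     0.003] heading -166.8
[-0.0, 0.0, 0.001, 0.4, -0.8, 31.8, 60.0]
[-0.0, 0.0, 0.001, 0.4, -0.8, 31.8, 60.0]
[-0.0, 0.0, 0.001, 0.4, -0.9, 31.8, 60.0]
[-0.0, 0.0, 0.001, 0.4, -0.9, 31.8, 60.0]
[-0.0, 0.0, 0.001, 0.4, -0.9, 31.8, 60.0]
```

Emit:
servo_tool --pt "0 0 0.002 0.7 -1.7 30 60" --pt "0 0 0 0.7 -1.7 40 60" --pt "0 0 0 0 0 40 60" --pt "0 0 0 0 0 30 50" --pt "0 0 0 0 0 18.5 40" --pt "0 0 0 0 0 0 40" --pt "0 0 0 0 0 0 30"

```text
t: 14.85
tool_pos: [528.6, 142.1, 87.6]
tool_rot: [-2.459, 1.952, -0.002]
contact_force: [0.8, -0.2, 0.3]
grip_width: 0.35
gripper_force: 0.0
```

Emit:
servo_tool --pt "0 0 0 0 0 0 22" --pt "0 0 0 0 0 0 18" --pt "0 0 0 0 0 0 10" --pt "0 0 0 0 0 0 8" --pt "0 0 0 0 0 0 8" --pt "0 0 0 0 0 0 8" --newtons 60

```text
t: 15.6
tool_pos: [528.5, 142.2, 87.4]
tool_rot: [-2.46, 1.951, -0.002]
contact_force: [-0.0, 0.3, 6.2]
grip_width: 0.194
gripper_force: 58.4
```

Gripped the handle; I lift straight up.

Emit:
servo_tool --pt "0 0 0 0 0 -4 8" --pt "0 0 0 0 0 -20 8" --pt "0 0 0 0 0 -40 8" --pt "0 0 0 0 0 -45 8" --pt "0 0 0 0 0 -45 8" --pt "0 0 0 0 0 -40 8" --pt "0 0 0 0 0 -15 8" --pt "0 0 0 0 0 0 8"

```text
t: 16.6
tool_pos: [527.6, 142.1, 295.3]
tool_rot: [-2.46, 1.953, 0.001]
contact_force: [-0.1, 0.5, -2.3]
grip_width: 0.195
gripper_force: 59.4
```

```bash
python3 - <<'E'
from h import *
print(manip.state()["gripper_force"])
plan((596.3,-251.4,240),175.3,9,8)
E
```

```text
59.389504194259644
TCP [527.6 142.1 295.3] total turn [-0.     0.001  0.311] heading -166.9
[-0.0, 0.0, 0.035, 44.3, 2.5, 6.1, 8.0]
[-0.0, 0.0, 0.035, 44.4, 1.0, 6.1, 8.0]
[-0.0, 0.0, 0.035, 44.4, -0.6, 6.1, 8.0]
[-0.0, 0.0, 0.035, 44.3, -2.1, 6.1, 8.0]
[-0.0, 0.0, 0.035, 44.2, -3.6, 6.1, 8.0]
[-0.0, 0.0, 0.035, 44.1, -5.2, 6.1, 8.0]
[-0.0, 0.0, 0.035, 43.9, -6.7, 6.1, 8.0]
[-0.0, 0.0, 0.035, 43.6, -8.2, 6.1, 8.0]
[-0.0, 0.0, 0.035, 43.3, -9.7, 6.1, 8.0]
```

Emit:
servo_tool --pt "0 0 0.035 44 2.5 0 8" --pt "0 0 0.035 44.5 1 0 8" --pt "0 0 0.035 44.5 -0.6 0 8" --pt "0 0 0.035 44.5 -2 0 8" --pt "0 0 0.035 44 -3.6 5 8" --pt "0 0 0.035 44 -5.2 10 8" --pt "0 0 0.035 44 -6.7 10 8" --pt "0 0 0.035 43.5 -8.2 10 8"

```text
t: 17.6
tool_pos: [587.3, -208.7, 257.3]
tool_rot: [2.161, -2.277, -0.006]
contact_force: [1.4, -0.1, -0.5]
grip_width: 0.193
gripper_force: 59.4
```

Emit:
servo_tool --pt "0 0 0.035 43.5 -9.7 10 8" --pt "0 0 0 0 0 0 8" --pt "0 0 0 0 0 0 8" --pt "0 0 0 0 0 0 8"

```text
t: 18.1
tool_pos: [595.5, -250.6, 250.2]
tool_rot: [-2.125, 2.313, 0.0]
contact_force: [0.5, 0.3, -0.8]
grip_width: 0.197
gripper_force: 59.4
```

```bash
python3 - <<'E'
from h import *
import pickle
s=manip.state(); im,p=cam("wrist"); pickle.dump((im,p,s),open("w6.pkl","wb"))
save("pics/w6.png",cv2.resize(im[120:440,180:460],None,fx=1.8,fy=1.8))
R=Ro.from_rotvec(s["tool_rot"]).as_matrix(); P=s["tool_pos"]
print("opening",proj(p,(596.3,-251.1,118)),"tip nominal",proj(p,P+R@np.array([0,0,81.3])))
plan((596.3,-251.4,212),175.3,2,8)
E
```

```text
opening (np.float64(320.6369038843798), np.float64(231.76375216746368)) tip nominal (np.float64(321.8659520652879), np.float64(256.5475312097195))
TCP [ 595.6 -250.6  250.5] total turn [-0.     0.    -0.002] heading 175.2
[-0.0, 0.0, -0.001, 0.4, -0.4, 19.3, 8.0]
[-0.0, 0.0, -0.001, 0.4, -0.4, 19.3, 8.0]
```

View pics/w6.png

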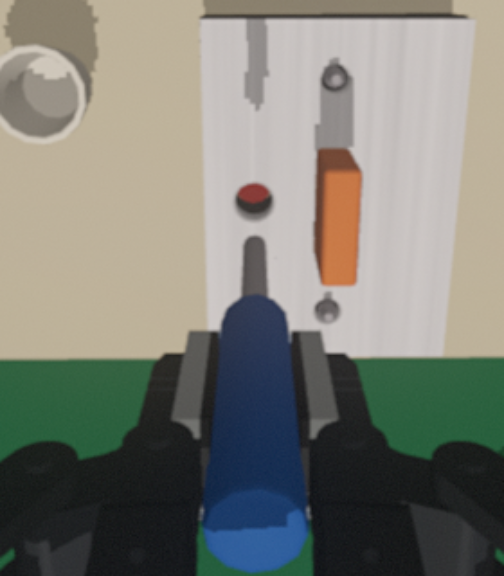

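The stylus hangs straight with its tip at crop (255,239). The opening at crop (254,201) matches the predicted position, with the red button inside. I descend.

Emit:
servo_tool --pt "0 0 0 0.5 -0.4 15 8" --pt "0 0 0 0.4 -0.2 20 8" --pt "0 0 0 0 0 15 8" --pt "0 0 0 0 0 10 8" --pt "0 0 0 0 0 4 8" --pt "0 0 0 0 0 0 8" --pt "0 0 0 0 0 0 8"

```text
t: 19.02
tool_pos: [596.4, -252.8, 187.0]
tool_rot: [-2.124, 2.314, -0.002]
contact_force: [-0.1, -1.2, -1.2]
grip_width: 0.192
gripper_force: 59.4
```

Emit:
servo_tool --pt "0 0 0 0 0 2 8" --pt "0 0 0 0 0 2 8" --pt "0 0 0 0 0 2 8" --pt "0 0 0 0 0 0 8" --pt "0 0 0 0 0 0 8"

```text
t: 19.65
tool_pos: [596.0, -252.6, 180.5]
tool_rot: [-2.124, 2.315, -0.0]
contact_force: [0.0, 0.7, 0.3]
grip_width: 0.197
gripper_force: 59.5
```

Emit:
servo_tool --pt "0 0 0 -0.8 0 1 8" --pt "0 0 0 0 0 1 8" --pt "0 0 0 0 0 1 8" --pt "0 0 0 0 0 1 8" --pt "0 0 0 0 0 0 8" --pt "0 0 0 0 0 0 8"

```text
t: 20.4
tool_pos: [596.2, -252.0, 176.5]
tool_rot: [2.124, -2.315, 0.001]
contact_force: [-0.9, -0.6, 2.3]
grip_width: 0.197
gripper_force: 59.7
```

Emit:
servo_tool --pt "0 0 0 0 0 1 8" --pt "0 0 0 0 0 1 8" --pt "0 0 0 0 0 0 8" --pt "0 0 0 0 0 0 8"

```text
t: 20.9
tool_pos: [596.3, -252.1, 175.2]
tool_rot: [-2.124, 2.315, -0.002]
contact_force: [-1.1, -2.4, 7.3]
grip_width: 0.194
gripper_force: 60.2
```

The force is about 8 N at the expected depth, so the button is on its stop. I add a small margin and take a last look.

Emit:
servo_tool --pt "0 0 0 0 0 0.4 8" --pt "0 0 0 0 0 0 8" --pt "0 0 0 0 0 0 8" --pt "0 0 0 0 0 0 8"

```text
t: 21.4
tool_pos: [596.3, -252.2, 175.1]
tool_rot: [-2.124, 2.314, -0.003]
contact_force: [-1.3, -0.1, 7.6]
grip_width: 0.194
gripper_force: 60.3
```

```bash
python3 - <<'E'
from h import *
im,p=cam("wrist"); save("pics/w7.png",im); s=manip.state(); print(s["tool_pos"],s["contact_force"],s["gripper_force"])
E
```

```text
[ 596.27847872 -252.14037854  175.16746261] [-1.68682434 -1.70335978  8.58547629] 60.262720584869385
```

View pics/w7.png

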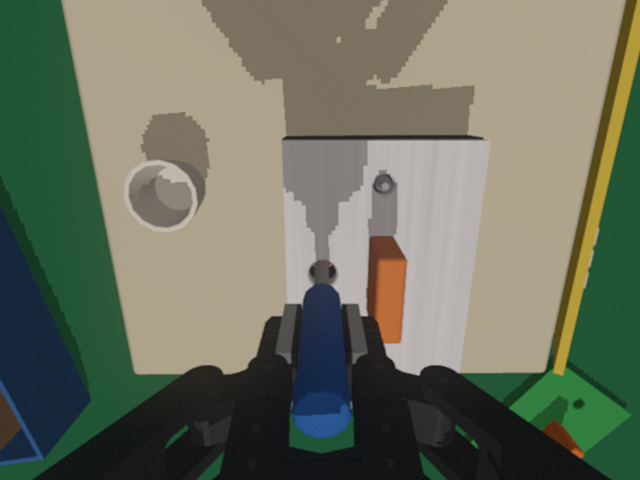

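The stylus shank enters the opening at (322,271), the cover is flush with its pin visible at (384,184), and the cup is unmoved. I hand in the job.

```bash
python3 -c "
from station import manip
print(manip.close_job())"
```

```text
the job is handed in; nothing more can be done
None
```

I handed in the job with the aluminium cover flush on the pins and let go, and the gripped, upright stylus holding the red button down at about 8 N. The dish, jar and cup were left alone; no verdict came back.

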